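# Clear the scrap off the finished board, then lay the separator

### The job

Clear both pieces of scrap (the dead black power brick wedged in the corner and the cut-off heat sink) off the finished green board in the blue tray into the red scrap bin. Then lay the pink separator sheet flat on the board inside the tray, ready for the next layer; set it down, do not drop it. The board cracks under a push of more than about 80 N, so press lightly, and leave the power module, bottle, spool and screwdriver where they are.

Things in the scene. Friction and masses are not known exactly. Their poses are not given: they have to be found in the camera images.
- tray: Fixed blue open tray, outside 202 (x) x 222 (y) x 42 mm high, walls 6 mm thick. Origin: centre of its underside, z up. The finished green board covers its floor; the board's smooth top is 9 mm above the origin and the walls rise 33 mm above the board. Inside it measures 190 x 210 mm. Nominally its x axis points away from the robot; it may be turned by some 0.2 rad.
- brick: Scrap: loose dead potted power brick, black with a flat dark grey top, 50 (x) x 90 (y) x 30 mm, 0.14 to 0.28 kg. Origin: centre of its underside. It lies on the board in the tray's +x +y corner, a long side within 2.5 mm of the +x wall and an end within 2.5 mm of the +y wall, its top 3 mm lower than the walls: no finger fits behind it. It slides easily; fingertips grip its top.
- brick_center (a point): Centre of the brick, 15 mm above its origin.
- heatsink: Scrap: loose cut-off aluminium heat sink with upright fins, 44 (x) x 90 (y) x 35 mm, about 0.15 kg, its fins running along y. Origin: centre of its underside. It lies on the board nearer the tray's -x -y corner.
- heatsink_center (a point): Centre of the heat sink, 17.5 mm above its origin.
- bin: Fixed red open scrap bin, 200 (x) x 170 (y) x 90 mm high, walls 5 mm. Origin: centre of its underside. It stands to one side of the tray; the grey mat is on the other side, and they change places.
- sheet: Loose stiff pink separator sheet, 160 (x) x 180 (y) x 5 mm, 0.12 kg, with an upright grip tab 10 (x) x 60 (y) mm reaching 55 mm above the sheet's underside. Origin: centre of the sheet's underside; the tab's middle is at x = -50 mm. It lies on the 3 mm thick grey mat. It fits in the tray with 15 mm to spare on each side.
- module: Bystander: aluminium power module for the next layer, 56 (x) x 120 (y) x 30 mm, with a white patch and green and orange strips on top, lying on the grey mat, farther from the robot than the sheet. Origin: centre of its underside.
- cleaner: Bystander: white bottle with a red cap, 48 mm across, 130 mm high, standing beyond the tray. Origin: centre of its foot.
- spool: Bystander: blue solder spool, 60 mm across, 40 mm high, standing beyond the tray. Origin: centre of its underside.
- driver: Bystander: screwdriver lying beyond the tray.
There are look-alikes about, which are no part of the job. Of the things shaped like the brick, the black one is meant.

How it is judged:
By the outcome, as a careful person would: the job done as asked, in the order asked, and still so for the second after the job is handed in, with the robot touching nothing.
It also fails if it takes over 72 s, if anything falls off the work surface, if the arm or the gripper's body presses on something with over 40 N, if the wrist force passes 120 N, or if a joint passes its speed limit or range.

### The arm

A 6-joint arm with a two-finger parallel gripper is mounted at the origin on the work surface. World frame = base frame: x ahead of the robot, y to its left, z up, the work surface at z = 0. Lengths are in m, angles in rad, forces in N, time in s.
With the tool pointing down it reaches from about 0.325 to 0.85 m from the base axis. Payload 4.4 kg.
Tool frame: the origin (TCP) lies at the very end of the fingers, on their centre line; the grasp point (between the pads) lies 19 mm behind it; z points along the fingers, y is the line along which they close (so a half turn about z gives the same grasp; the last joint's range is limited). The gripper opens to 94 mm and grips with 3 to 60 N. Pads are 16 mm wide; open, the fingers measure 119 mm over their backs; the gripper's body (75 mm by 177 mm) begins 78 mm behind the grasp point.
Start: joints at [-1.268, 0.207, 1.542, -0, 1.393, -0.15], TCP at [0.252, -0.517, 0.166] pointing down, gripper open.
Joint ranges: [-2.73, 2.73], [-0.86, 2.22], [0.23, 2.46], [-1.11, 4.25], [0.08, 2.63], [-2.82, 2.82]. Speed limits (rad/s): [2.79, 2.79, 3.14, 3.14, 3.14, 3.14].

### API

Orientations are given as a rotation vector (axis times angle).
In Python, from station import manip gives the robot as it stands.
- The arm moves only by the tool servo_tool, never from a script. Its argument "commands" is a list of rows, each a list of 3 entries, a list of its own where there are three numbers: the turn, a rotation vector about the tool's x, y, z in rad, then the shift along the tool's x, y, z in cm, then the finger opening in cm, from 0 to 9.4. A call has 1 to 20 rows; each row shifts and turns the commanded pose from where the row before left it, along the tool's axes as they then stand; what a row does not reach is not made up. A row lasts 1/10 s, in which the tool goes at most 50 mm and 8.59 degrees, less where a joint would pass 70% of its speed; a pose out of reach is approached as far as the arm can. A call with a gripper value outside its range is refused whole. The fingers move at their own pace and stop on an object; "force" is the grip in N (left out, the last holds). Time passes only in rows, so rows that do not move let the fingers close. It gives the time, the measured TCP pose, the force, the opening and the grip force at its end, in the units of the state.
- manip.state(): the state, without advancing time (a new reading comes with each control period).
- manip.grab_frame(name): name is "side" or "top"; returns the picture (480x640x3 uint8, blue, green, red); there is no depth.
- manip.camera_params(name): a dict with "fov_y" (degrees; the focal length in pixels is half the picture's height over the tangent of half this angle, whatever the lens; pixels are square), "cx", "cy" (the principal point, pixels), "camera_from_world" (4x4, takes a point from world to camera coordinates). Camera axes: x right, y down, z forward; pixel columns grow to the right and rows downward; lengths in m; the calibration is good to about 2 mm. A picture is of the moment at which its call begins. camera_params takes no time and is no camera call.
- manip.close_job(): hands the job in; it is judged then, once.
The state is a dict: "clock": time; "joints": joint angles; "dq": joint speeds; "joint_torque": joint torques, N m; "tool_pos": TCP position; "orientation": TCP orientation; "wrist_force": force on the tool from outside, world axes, zero at the start; "ft_torque": the same for the moment, N m; "width": opening from 0.0 (shut) to 1.0 (fully open); "gripper_force": force on a finger pad.
Only numpy, scipy, OpenCV 4.12 (cv2) and the standard library are available. Lean on these libraries where they do the work, as an engineer would, in place of code of your own. Each camera call takes 0.05 s, during which the arm holds its last target. There are 200 camera calls.

## Working session

There is one attempt and no reset: what is moved stays moved. The work goes in short steps, Python scripts to look and compute and a tool call to move; the robot and the scene stay as the last step left them, time stands still between calls to the robot, and variables do not carry over. Pictures are saved under pics/ and viewed, at most 10 in all, crops included, and the job is handed in when it is done.

Besides the shell and the picture viewer there is one more tool, called after "Call:" as a command line: name --argument value ..., lists and objects as JSON in quotes. servo_tool: Moves the arm, as the interface text tells. Its arguments: {"type":"object","properties":{"commands":{"type":"array"},"force":{"type":"number"}},"required":["commands"]}

```bash
ls; mkdir -p pics; python3 - <<'E'
from station import manip
import cv2
for n in("side","top"):
    p=manip.camera_params(n); print(n,p["fov_y"],p["cx"],p["cy"]);print(p["camera_from_world"])
    cv2.imwrite(f"pics/{n}0.png",manip.grab_frame(n))
s=manip.state();print(s)
E
```

```text
pics
side 50.967803638872724 319.9650381429464 224.24931675910403
[[-0.76573167 -0.64314254 -0.00476189  0.44371322]
 [-0.50243541  0.60279375 -0.61983736  0.31510237]
 [ 0.40151421 -0.47223656 -0.78471586  0.9568723 ]
 [ 0.          0.          0.          1.        ]]
top 50.982059257846394 315.5651841267523 240.98051426910558
[[ 0.02390963 -0.99957858 -0.01646205 -0.00439183]
 [-0.98943159 -0.02130482 -0.14342675  0.55177222]
 [ 0.14301559  0.01971735 -0.98952401  1.06336934]
 [ 0.          0.          0.          1.        ]]
{'clock': 0.1, 'joints': array([-1.26748826e+00,  2.07354619e-01,  1.54277507e+00, -1.74493432e-05,
        1.39351635e+00, -1.50471605e-01]), 'dq': array([-0.00054656, -0.00326092, -0.00221699, -0.00232597, -0.00103517,
        0.00023091]), 'joint_torque': array([-5.18964061e-04, -3.71867359e+01, -2.82293987e+01,  6.99771428e-02,
        3.11154197e-02, -4.79649395e-05]), 'tool_pos': array([ 0.25181634, -0.51603376,  0.16461284]), 'orientation': array([-3.05908119e+00, -7.06239972e-01,  2.72961221e-04]), 'wrist_force': array([-0.05819467, -0.09128848,  0.08130636]), 'ft_torque': array([-0.05527281,  0.03573605, -0.00281134]), 'gripper_force': 0.0, 'width': 0.9976482450496863}
```

View pics/top0.png

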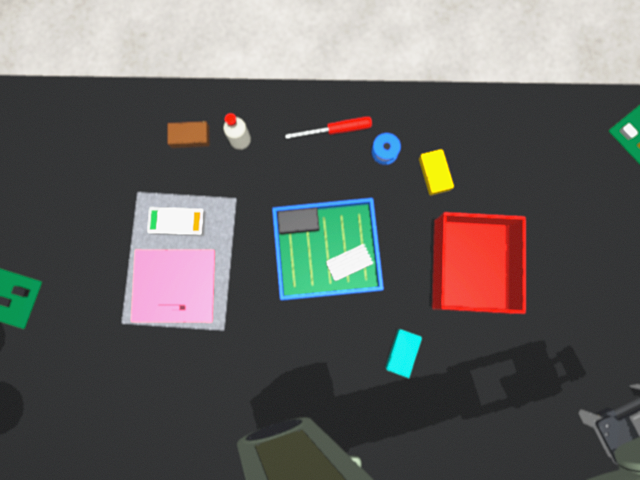

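View pics/side0.png

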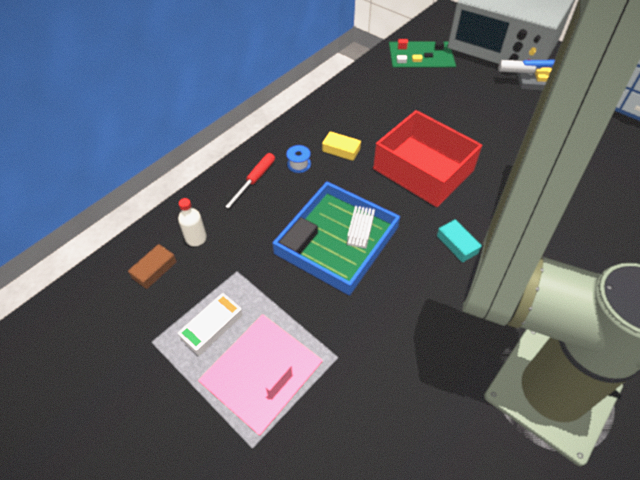

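Top view: the bin is on the right (480,262), the tray centred at (328,250), the brick in its upper-left corner (297,220), the heat sink at (349,262), and the sheet at (173,286) with its tab at (172,307). The side view shows the same things: brick (300,236), heat sink (361,227), tab (279,384). I'll enlarge these to pick corners.

```bash
python3 - <<'E'
import cv2,numpy as np
t=cv2.imread("pics/top0.png");s=cv2.imread("pics/side0.png")
def c(im,x,y,w,h): return cv2.resize(im[y:y+h,x:x+w],(400,300),interpolation=cv2.INTER_CUBIC)
a=np.hstack([c(t,262,190,133,100+14),c(s,268,175,140,120)])
b=np.hstack([c(t,115,235,133,100),c(s,190,310,160,120)])
cv2.imwrite("pics/z0.png",np.vstack([a,b]))
E
```

```text
(no output)
```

View pics/z0.png

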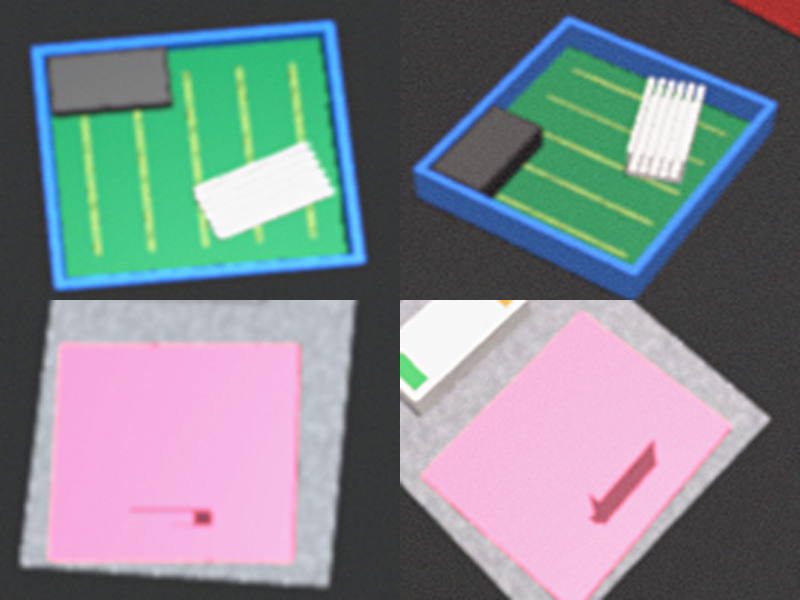

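```bash
cat > h.py <<'E'
import cv2,numpy as np
from station import manip
def cam(n):
    p=manip.camera_params(n);f=240/np.tan(np.radians(p["fov_y"]/2))
    T=np.array(p["camera_from_world"]);K=np.array([[f,0,p["cx"]],[0,f,p["cy"]],[0,0,1]])
    return K,T
def ray(n,px):
    K,T=cam(n);px=np.atleast_2d(px).astype(float)
    d=np.c_[px,np.ones(len(px))]@np.linalg.inv(K).T@T[:3,:3]
    return -T[:3,:3].T@T[:3,3],d
def plane(n,px,z):
    c,d=ray(n,px);return (c+d*((z-c[2])/d[:,2])[:,None])
def proj(n,P):
    K,T=cam(n);q=(np.atleast_2d(P)@T[:3,:3].T+T[:3,3])@K.T;return q[:,:2]/q[:,2:]
def tri(a,b):
    P=[cam("top"),cam("side")]
    X=cv2.triangulatePoints(P[0][0]@P[0][1][:3],P[1][0]@P[1][1][:3],np.float64(a).T,np.float64(b).T)
    return (X[:3]/X[3]).T
def hsv(im,lo,hi,box):
    m=cv2.inRange(cv2.cvtColor(im,cv2.COLOR_BGR2HSV),np.array(lo),np.array(hi))
    k=np.zeros_like(m);x,y,w,h=box;k[y:y+h,x:x+w]=255
    return m&k
def quad(m,close=3):
    m=cv2.morphologyEx(m,cv2.MORPH_CLOSE,np.ones((close,close)))
    m=cv2.morphologyEx(cv2.resize(m,None,fx=4,fy=4,interpolation=cv2.INTER_LINEAR),cv2.MORPH_OPEN,np.ones((5,5)))
    m=(m>127).astype(np.uint8)
    c=max(cv2.findContours(m,cv2.RETR_EXTERNAL,cv2.CHAIN_APPROX_NONE)[0],key=cv2.contourArea)
    q=cv2.approxPolyN(cv2.convexHull(c),4,ensure_convex=True).reshape(-1,2)
    return (q+.5)/4-.5
E
python3 - <<'E'
from h import *
np.set_printoptions(precision=4,suppress=True)
t=cv2.imread("pics/top0.png");s=cv2.imread("pics/side0.png")
for n in("top","side"):print(n,ray(n,[0,0])[0])
M={"tray":(([100,150,150],[125,255,255]),([100,150,150],[125,255,255]),(265,190,125,115),(268,175,140,122),.042),
"brick":(([0,0,75],[180,60,130]),([0,0,56],[180,70,130]),(278,206,45,34),(278,210,45,50),.039),
"hs":(([0,0,200],[180,60,255]),([0,0,200],[180,60,255]),(320,238,60,45),(340,200,45,55),.044),
"sheet":(([140,40,100],[180,255,255]),([140,40,100],[180,255,255]),(115,235,120,100),(190,305,160,135),.008)}
for k,(a,b,ba,bb,z) in M.items():
    qs={}
    for n,im,r,bx in(("top",t,a,ba),("side",s,b,bb)):
        q=quad(hsv(im,*r,bx),5);w=plane(n,q,z)
        o=np.argsort(np.arctan2(*(w-w.mean(0))[:,:2].T));q,w=q[o],w[o];qs[n]=q
        print(k,n,"\n",np.c_[q,w],"\n sides",np.linalg.norm(np.roll(w,-1,0)-w,axis=1),"cen",w.mean(0))
    X=tri(qs["top"],qs["side"]);print("tri",X,X.mean(0))
print(cv2.cvtColor(t,cv2.COLOR_BGR2HSV)[[220,247,225],[297,297,297]], cv2.cvtColor(s,cv2.COLOR_BGR2HSV)[[234,240,245,250],[298,310,312,303]])
E
```

```text
top [ 0.394  -0.0136  1.1313]
side [0.1139 0.5473 0.9483]
tray top 
 [[384.125  290.625    0.4467  -0.142    0.042 ]
 [278.875  300.875    0.4195   0.084    0.042 ]
 [270.875  206.125    0.6272   0.1088   0.042 ]
 [373.375  196.125    0.6543  -0.1173   0.042 ]] 
 sides [0.2275 0.2092 0.2278 0.2091] cen [ 0.5369 -0.0166  0.042 ]
tray side 
 [[403.875  216.875    0.4422  -0.1393   0.042 ]
 [348.875  294.375    0.413    0.105    0.042 ]
 [266.125  248.125    0.6258   0.1297   0.042 ]
 [326.125  180.125    0.6551  -0.1139   0.042 ]] 
 sides [0.2461 0.2142 0.2454 0.2144] cen [ 0.534  -0.0046  0.042 ]
tri [[ 0.4457 -0.1433  0.0359]
 [ 0.4221  0.0879  0.0089]
 [ 0.6375  0.1146  0.0132]
 [ 0.6563 -0.1172  0.0381]] [ 0.5404 -0.0145  0.024 ]
brick top 
 [[318.625  229.125    0.5783   0.0021   0.039 ]
 [278.875  232.875    0.5681   0.0893   0.039 ]
 [276.875  211.375    0.6162   0.0954   0.039 ]
 [316.625  207.375    0.6271   0.0076   0.039 ]] 
 sides [0.0879 0.0485 0.0885 0.049 ] cen [0.5974 0.0486 0.039 ]
brick side 
 [[316.875  225.125    0.583    0.0066   0.039 ]
 [302.625  255.375    0.552
[... 1070 characters left out ...]
.3652   0.4171   0.008 ]
 [133.625  248.625    0.53     0.4202   0.008 ]
 [215.375  248.625    0.534    0.2345   0.008 ]] 
 sides [0.1869 0.1648 0.1857 0.1644] cen [0.4497 0.3256 0.008 ]
sheet side 
 [[324.125  360.375    0.37     0.2367   0.008 ]
 [259.375  436.875    0.367    0.4212   0.008 ]
 [195.625  379.875    0.5337   0.4247   0.008 ]
 [262.625  312.875    0.5352   0.239    0.008 ]] 
 sides [0.1845 0.1667 0.1857 0.1653] cen [0.4515 0.3304 0.008 ]
tri [[ 0.3709  0.233  -0.0007]
 [ 0.3666  0.4198  0.0036]
 [ 0.5327  0.4231  0.0044]
 [ 0.5361  0.2366  0.0027]] [0.4516 0.3281 0.0025]
[[150   2 124]
 [ 75 180 195]
 [120   2 126]] [[ 13  18 101]
 [ 36  45  57]
 [ 73 156 154]
 [ 72 144  92]]
```

```bash
cat >> h.py <<'E'
def region(n,m,z):
    "centroid, minAreaRect (world xy on plane z) of biggest hull in mask; centroid pixel"
    c=max(cv2.findContours(m,cv2.RETR_EXTERNAL,cv2.CHAIN_APPROX_NONE)[0],key=cv2.contourArea)
    w=plane(n,cv2.convexHull(c).reshape(-1,2),z)[:,:2]
    M=cv2.moments(cv2.convexHull(np.float32(w*1000)));ce=np.array([M["m10"],M["m01"]])/M["m00"]/1000
    r=cv2.minAreaRect(np.float32(w*1000))
    return ce,r,proj(n,np.r_[ce,z])[0]
E
python3 - <<'E'
from h import *
np.set_printoptions(precision=4,suppress=True)
t=cv2.imread("pics/top0.png");s=cv2.imread("pics/side0.png")
g=cv2.GaussianBlur(cv2.cvtColor(t,cv2.COLOR_BGR2GRAY),(5,5),0).astype(int)
print("table edge rows",[(x,int(np.argmin(np.diff(g[50:110,x])))+50) for x in range(20,640,60)])
H=cv2.cvtColor(s,cv2.COLOR_BGR2HSV)
print("side rim V profile",[tuple(H[y,x]) for x,y in((310,268),(311,270),(311,272),(311,274),(311,277))], "hs",[int(v) for v in H[215:252,360][:,2]])
W=([0,0,175],[180,60,255]);P=([140,40,100],[180,255,255])
M={"tray":(([100,140,140],[125,255,255]),([100,140,200],[125,255,255]),(265,190,125,115),(268,175,140,122),.042),
"brick":(([0,0,85],[180,60,140]),([0,0,78],[180,60,140]),(278,206,42,30),(278,215,42,40),.039),
"hs":(W,([0,0,225],[180,60,255]),(320,238,60,45),(340,200,45,55),.044),
"sheet":(P,P,(115,235,120,100),(190,305,160,135),.008),
"bin":(([0,150,120],[8,255,255]),([0,150,120],[8,255,255]),(420,200,120,125),(365,105,125,105),.09)}
for k,(a,b,ba,bb,z) in M.items():
    c=[]
    for n,im,r,bx in(("top",t,a,ba),("side",s,b,bb)):
        ce,re,px=region(n,hsv(im,*r,bx),z);c.append(px);print(k,n,ce,re,px)
    print("  tri",tri([c[0]],[c[1]]))
E
```

```text
table edge rows [(20, 74), (80, 75), (140, 76), (200, 77), (260, 78), (320, 79), (380, 80), (440, 81), (500, 81), (560, 82), (620, 83)]
side rim V profile [(np.uint8(109), np.uint8(172), np.uint8(151)), (np.uint8(109), np.uint8(172), np.uint8(154)), (np.uint8(109), np.uint8(165), np.uint8(158)), (np.uint8(108), np.uint8(156), np.uint8(98)), (np.uint8(10), np.uint8(25), np.uint8(61))] hs [248, 248, 248, 246, 243, 244, 242, 240, 238, 239, 241, 244, 246, 247, 247, 247, 248, 247, 245, 243, 244, 242, 236, 228, 235, 243, 245, 244, 246, 251, 231, 173, 155, 164, 194, 190, 169]
tray top [ 0.5368 -0.0167] ((536.9078979492188, -16.710121154785156), (207.4078826904297, 226.0858154296875), 6.860634803771973) [326.7591 247.8443]
tray side [ 0.5385 -0.0124] ((538.4348754882812, -12.456863403320312), (204.5983428955078, 223.50767517089844), 6.796143054962158) [337.1522 229.1096]
  tri [[ 0.539  -0.0158  0.0375]]
brick top [0.598  0.0483] ((597.7743530273438, 48.74337387084961), (46.47718048095703, 86.60208129882812), 6.995816707611084) [297.8878 219.9052]
brick side [0.6009 0.0522] ((600.91967773437
[... 424 characters left out ...]
694]
  tri [[ 0.5099 -0.0653  0.0279]]
sheet top [0.4495 0.3259] ((449.7321472167969, 325.7337341308594), (163.15060424804688, 184.74307250976562), 1.3484991788864136) [172.7327 285.2078]
sheet side [0.4514 0.3306] ((451.56842041015625, 330.5633239746094), (164.74957275390625, 183.9337921142578), 0.9646861553192139) [260.8277 370.0991]
  tri [[0.4514 0.3285 0.0028]]
bin top [ 0.5084 -0.3327] ((508.82806396484375, -332.1226806640625), (187.72528076171875, 204.75526428222656), 87.97721862792969) [479.4998 261.7706]
bin side [ 0.4962 -0.3021] ((496.856201171875, -301.1288757324219), (247.22740173339844, 232.0097198486328), 87.97622680664062) [425.5954 153.7068]
  tri [[ 0.5143 -0.3454  0.0467]]
```

No distortion (the table edge is straight). The two-view heights read about 4 mm low throughout but agree with the stated ones within calibration: tray rim 37.5 against 42 mm, brick top 36 against 39, sheet 3 against 8. Averaging both views:
- **Tray:** (0.5376, -0.0145), yaw 6.8°.
- **Brick:** (0.5995, 0.0505).
- **Heat sink:** (0.5075, -0.0635), yaw 26.4°.
- **Bin:** about (0.51, -0.341).
- **Sheet:** (0.4505, 0.328), yaw 1.2°.

First I'll turn the tool and go above the heat sink.

Call:
servo_tool --commands '[[[0,0,-0.1435],[0,0,0],7],[[0,0,-0.1435],[0,0,0],7],[[0,0,-0.1435],[0,0,0],7],[[0,0,-0.1435],[0,0,0],7],[[0,0,-0.1435],[0,0,0],7],[[0,0,-0.1435],[0,0,0],7],[[0,0,-0.1435],[0,0,0],7],[[0,0,-0.1435],[0,0,0],7],[[0,0,-0.1435],[0,0,0],7],[[0,0,-0.1435],[0,0,0],7],[[0,0,-0.1435],[0,0,0],7]]' --force 25

```text
clock: 1.2
tool_pos: [0.2519, -0.5163, 0.1649]
orientation: [-1.646, -2.675, -0.001]
wrist_force: [0.3, -0.7, 0.5]
width: 0.744
gripper_force: 0.0
```

Call:
servo_tool --commands '[[[0,0,0],[2.65,3.91,0],7],[[0,0,0],[2.65,3.91,0],7],[[0,0,0],[2.65,3.91,0],7],[[0,0,0],[2.65,3.91,0],7],[[0,0,0],[2.65,3.91,0],7],[[0,0,0],[2.65,3.91,0],7],[[0,0,0],[2.65,3.91,0],7],[[0,0,0],[2.65,3.91,0],7],[[0,0,0],[2.65,3.91,0],7],[[0,0,0],[2.65,3.91,0],7],[[0,0,0],[2.65,3.91,0],7],[[0,0,0],[0,0,0],7],[[0,0,0],[0,0,0],7]]'

```text
clock: 2.5
tool_pos: [0.507, -0.0634, 0.1651]
orientation: [-1.65, -2.672, 0.002]
wrist_force: [-0.2, -0.3, 0.6]
width: 0.745
gripper_force: 0.0
```

```bash
cat >> h.py <<'E'
from scipy.spatial.transform import Rotation as Ro
def go(x,y,z,head):
    s=manip.state();R=Ro.from_rotvec(s["orientation"]).as_matrix()
    h=np.degrees(np.arctan2(R[1,1],R[0,1]));d=(head-h+90)%180-90
    p=s["tool_pos"];Rt=R@Ro.from_rotvec([0,0,-np.radians(d)]).as_matrix()
    D=np.array([x,y,z])-p
    print("t",round(s["clock"],2),"pos",p.round(4),"head",h.round(2),"tilt",np.degrees(np.arccos(-R[2,2])).round(2),"F",np.round(s["wrist_force"],1),"w",round(s["width"]*9.4,2),"gf",round(s["gripper_force"],1),"q",np.round(s["joints"],2))
    print("turn z",round(-np.radians(d),4),"cm before turn",(R.T@D*100).round(2),"after turn",(Rt.T@D*100).round(2))
E
python3 -c "
from h import *
go(.5075,-.0635,.014,26.4)"
```

```text
t 2.5 pos [ 0.507  -0.0634  0.1651] head 26.6 tilt 0.08 F [-0.2 -0.3  0.6] w 7.01 gf 0.0 q [-0.29  0.07  1.7  -0.    1.38 -0.76]
turn z 0.0036 cm before turn [-0.03  0.06 15.11] after turn [-0.03  0.06 15.11]
```

Call:
servo_tool --commands '[[[0,0,0],[0,0,3.5],7],[[0,0,0],[0,0,3.5],7],[[0,0,0],[0,0,3.0],7],[[0,0,0],[0,0,2.5],7],[[0,0,0],[0,0,1.5],7],[[0,0,0],[0,0,1],7],[[0,0,0],[0,0,0],7]]'

```text
clock: 3.2
tool_pos: [0.5055, -0.0652, 0.0142]
orientation: [-1.656, -2.666, 0.002]
wrist_force: [0.5, 0.3, 0.7]
width: 0.747
gripper_force: 0.0
```

Call:
servo_tool --commands '[[[0,0,0],[0,0,0],3.5],[[0,0,0],[0,0,0],3.5],[[0,0,0],[0,0,0],3.5],[[0,0,0],[0,0,0],3.5],[[0,0,0],[0,0,0],3.5],[[0,0,0],[0,0,0],3.5]]'

```text
clock: 3.8
tool_pos: [0.5075, -0.0642, 0.0159]
orientation: [1.654, 2.671, 0.0]
wrist_force: [0.4, 0.5, 0.6]
width: 0.374
gripper_force: 0.0
```

```bash
python3 - <<'E'
from h import *
t=manip.grab_frame("top");s=manip.grab_frame("side")
c=lambda im,x,y,w,h:cv2.resize(im[y:y+h,x:x+w],(400,400),interpolation=cv2.INTER_CUBIC)
cv2.imwrite("pics/z1.png",np.hstack([c(t,262,190,130,130),c(s,268,165,140,140)]))
go(.5075,-.0635,.014,26.4)
E
```

```text
t 3.9 pos [ 0.5074 -0.0642  0.0157] head 26.45 tilt 0.0 F [ 0.7 -0.1  0.6] w 3.47 gf 0.0 q [-0.3   0.25  1.83  0.    1.06 -0.76]
turn z 0.0009 cm before turn [0.06 0.04 0.17] after turn [0.06 0.04 0.17]
```

View pics/z1.png

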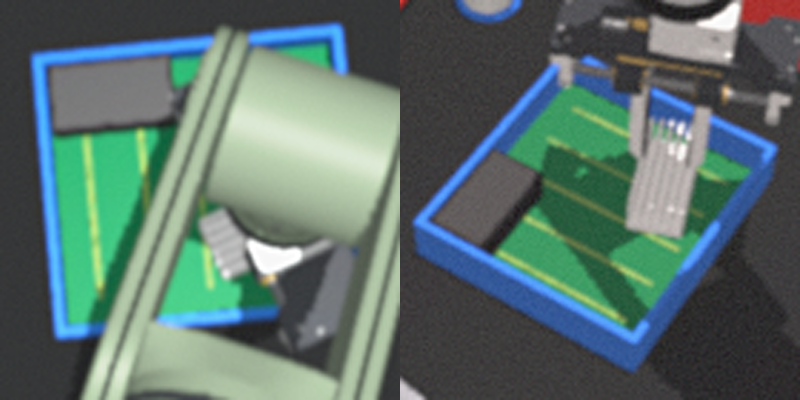

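The fingers straddle the heat sink properly (side view: fingers at about (640,115) and (700,130), either side of the fins) but haven't pressed yet, so I'll close further.

Call:
servo_tool --commands '[[[0,0,0],[0,0,0],2],[[0,0,0],[0,0,0],2],[[0,0,0],[0,0,0],2],[[0,0,0],[0,0,0],2]]'

```text
clock: 4.3
tool_pos: [0.5073, -0.0643, 0.0156]
orientation: [-1.654, -2.671, 0.0]
wrist_force: [-0.1, -0.4, -0.4]
width: 0.209
gripper_force: 0.0
```

```bash
python3 - <<'E'
from h import *
s=manip.grab_frame("side")
p=manip.state()["tool_pos"];R=Ro.from_rotvec(manip.state()["orientation"]).as_matrix()
for P in(p,p+R[:,1]*.01,p-R[:,1]*.01): 
    q=proj("side",P)[0];print(q);cv2.circle(s,tuple(int(v) for v in q.round()),0,(0,0,255),-1)
cv2.imwrite("pics/z2.png",cv2.resize(s[165:265,310:430],(720,600),interpolation=cv2.INTER_CUBIC))
E
```

```text
[361.18846807 229.27738389]
[356.98909311 228.49702583]
[365.3984924  230.05972089]
```

View pics/z2.png

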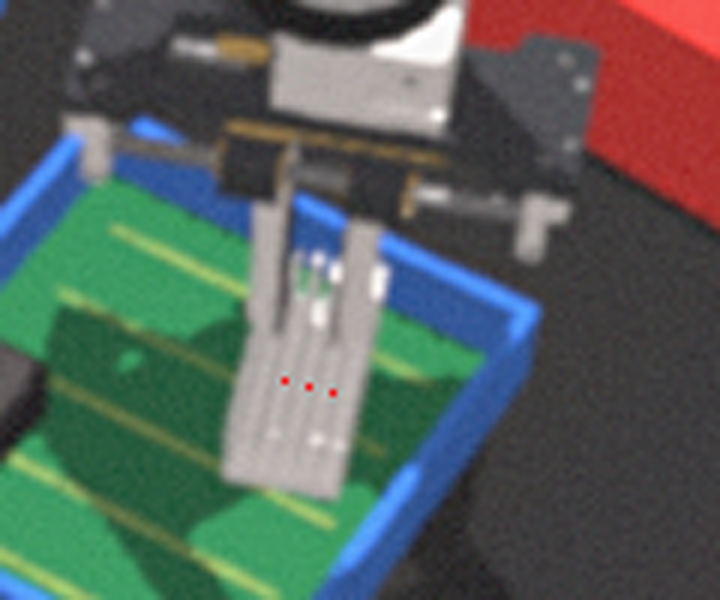

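Call:
servo_tool --commands '[[[0,0,0],[0,0,0],0],[[0,0,0],[0,0,0],0],[[0,0,0],[0,0,0],0],[[0,0,0],[0,0,0],0]]'

```text
clock: 4.75
tool_pos: [0.5074, -0.0643, 0.0157]
orientation: [1.655, 2.671, 0.0]
wrist_force: [0.2, 0.0, -0.2]
width: 0.004
gripper_force: 0.0
```

```bash
python3 - <<'E'
from h import *
go(.5075,-.0635,.014,26.4)
s=manip.grab_frame("side");t=manip.grab_frame("top")
c=lambda im,x,y,w,h:cv2.resize(im[y:y+h,x:x+w],(400,400),interpolation=cv2.INTER_CUBIC)
cv2.imwrite("pics/z3.png",np.hstack([c(t,300,220,90,90),c(s,320,175,80,80)]))
E
```

```text
t 4.75 pos [ 0.5074 -0.0643  0.0157] head 26.44 tilt 0.0 F [ 0.2  0.  -0.2] w 0.04 gf 0.0 q [-0.3   0.25  1.83  0.    1.06 -0.76]
turn z 0.0007 cm before turn [0.06 0.05 0.17] after turn [0.06 0.05 0.17]
```

View pics/z3.png

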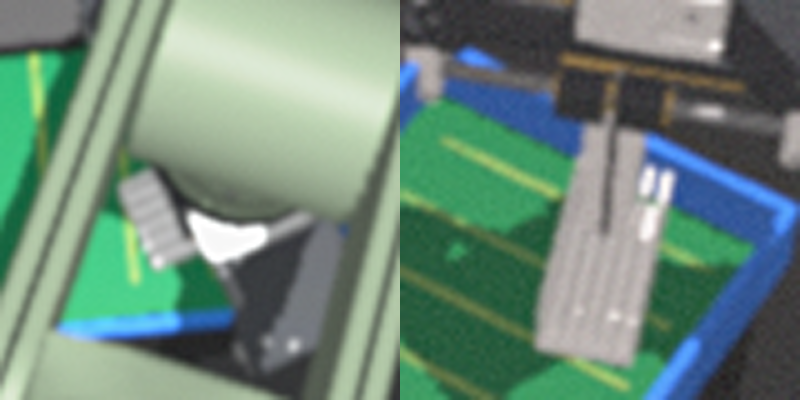

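The fingers shut right through the drawn fins without touching anything, so the fins give no hold and only something lower, such as the base plate, can be gripped. I'll reopen, go down near the board and watch the force.

Call:
servo_tool --commands '[[[0,0,0],[0,0,0],7],[[0,0,0],[0,0,0],7],[[0,0,0],[0,0,0],7],[[0,0,0],[0,0,0],7],[[0,0,0],[0,0,0],7],[[0,0,0],[0,0,0],7],[[0,0,0],[0.05,0.05,0],7],[[0,0,0],[0,0,0.2],7],[[0,0,0],[0,0,0.2],7],[[0,0,0],[0,0,0],7],[[0,0,0],[0,0,0],7]]'

```text
clock: 5.95
tool_pos: [0.5074, -0.0636, 0.0115]
orientation: [-1.654, -2.67, 0.0]
wrist_force: [0.4, 0.3, -0.1]
width: 0.74
gripper_force: 0.0
```

Call:
servo_tool --commands '[[[0,0,0],[0,0,0],4],[[0,0,0],[0,0,0],3.5],[[0,0,0],[0,0,0],3.5],[[0,0,0],[0,0,0],3.5],[[0,0,0],[0,0,0],3.5],[[0,0,0],[0,0,0],3.5]]'

```text
clock: 6.55
tool_pos: [0.5076, -0.0636, 0.0117]
orientation: [1.654, 2.671, 0.0]
wrist_force: [-0.4, 0.3, 0.7]
width: 0.371
gripper_force: 0.0
```

Call:
servo_tool --commands '[[[0,0,0],[0,0,0],6],[[0,0,0],[0,0,0],6],[[0,0,0],[0,0,0],6],[[0,0,0],[0,0,0.1],6],[[0,0,0],[0,0,0.1],6],[[0,0,0],[0,0,0],6]]'

```text
clock: 7.15
tool_pos: [0.5074, -0.0636, 0.0094]
orientation: [-1.654, -2.67, 0.0]
wrist_force: [0.1, -0.3, -0.0]
width: 0.638
gripper_force: 0.0
```

Call:
servo_tool --commands '[[[0,0,0],[0,0,0],3.5],[[0,0,0],[0,0,0],3.5],[[0,0,0],[0,0,0],3.5],[[0,0,0],[0,0,0],3.5],[[0,0,0],[0,0,0],3.5]]'

```text
clock: 7.65
tool_pos: [0.5076, -0.0636, 0.0097]
orientation: [1.654, 2.671, 0.0]
wrist_force: [0.2, -0.2, 0.6]
width: 0.372
gripper_force: 0.0
```

```bash
python3 - <<'E'
from h import *
go(.5075,-.0635,.014,26.4)
s=manip.grab_frame("side");cv2.imwrite("pics/s4.png",s)
W=([0,0,120],[180,40,255])
for f in("side0","s4"):
    im=cv2.imread(f"pics/{f}.png");b=im[225:260,335:385]
    m=hsv(im,*W,(335,228,50,30));ys,xs=np.nonzero(m);print(f,xs.min(),xs.max(),ys.max(),xs[ys>238].mean())
E
```

```text
t 7.65 pos [ 0.5076 -0.0636  0.0097] head 26.44 tilt 0.0 F [ 0.2 -0.2  0.6] w 3.5 gf 0.0 q [-0.29  0.26  1.83  0.    1.05 -0.76]
turn z 0.0008 cm before turn [ 0.01 -0.01 -0.43] after turn [ 0.01 -0.01 -0.43]
side0 347 370 247 357.5870967741935
s4 347 370 247 357.6358024691358
```

Still no contact, even at board level, and the heat sink hasn't moved (its pixels are the same). As a test I'll sweep the fingers gently sideways through it and look.

Call:
servo_tool --commands '[[[0,0,0],[0,0,-0.3],3.5],[[0,0,0],[0,0.5,0],3.5],[[0,0,0],[0,0.5,0],3.5],[[0,0,0],[0,0.5,0],3.5],[[0,0,0],[0,0.5,0],3.5],[[0,0,0],[0,0.5,0],3.5],[[0,0,0],[0,0.5,0],3.5],[[0,0,0],[0,0,0],3.5]]'

```text
clock: 8.5
tool_pos: [0.5352, -0.05, 0.0127]
orientation: [1.654, 2.671, 0.0]
wrist_force: [0.6, 0.4, 0.3]
width: 0.371
gripper_force: 0.0
```

```bash
python3 - <<'E'
from h import *
go(.5075,-.0635,.014,26.4)
s=manip.grab_frame("side");t=manip.grab_frame("top");cv2.imwrite("pics/s5.png",s)
c=lambda im,x,y,w,h:cv2.resize(im[y:y+h,x:x+w],(400,400),interpolation=cv2.INTER_CUBIC)
cv2.imwrite("pics/z5.png",np.hstack([c(t,265,190,125,125),c(s,320,175,80,80)]))
E
```

```text
t 8.5 pos [ 0.5352 -0.05    0.0127] head 26.47 tilt 0.03 F [0.6 0.4 0.3] w 3.49 gf 0.0 q [-0.25  0.31  1.76  0.    1.07 -0.72]
turn z 0.0013 cm before turn [ 0.03 -3.08 -0.13] after turn [ 0.02 -3.08 -0.13]
```

View pics/z5.png

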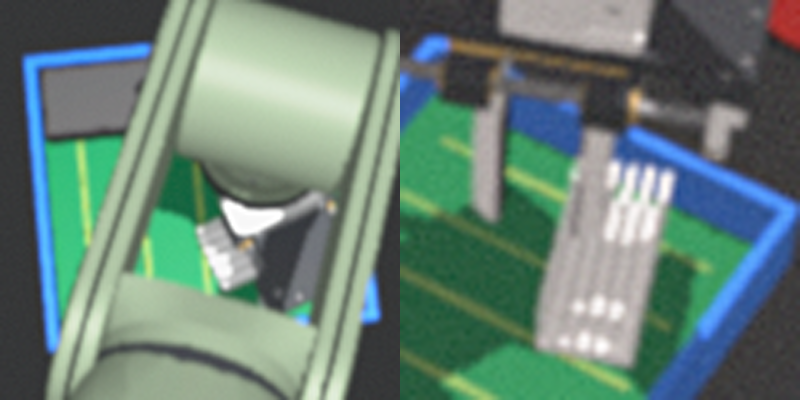

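```bash
python3 - <<'E'
from h import *
np.set_printoptions(precision=4,suppress=True)
e=np.array([.8955,.445,0]);p=np.array([.5352,-.05,0])
for d in(.0175,.024,.03):
    for z in(.0127,.03,.045,.06): 
        P=p+e*d;P[2]=z;print(d,z,proj("side",P)[0])
# where is the fingertip on the line?
E
```

```text
0.0175 0.0127 [340.7256 226.3718]
0.0175 0.03 [340.9303 221.7989]
0.0175 0.045 [341.1116 217.7475]
0.0175 0.06 [341.2966 213.6132]
0.024 0.0127 [338.0333 225.87  ]
0.024 0.03 [338.2066 221.295 ]
0.024 0.045 [338.3603 217.2419]
0.024 0.06 [338.517  213.1059]
0.03 0.0127 [335.5519 225.4074]
0.03 0.03 [335.6965 220.8306]
0.03 0.045 [335.8246 216.7759]
0.03 0.06 [335.9554 212.6384]
```

The visible left fingertip is at side pixel (338,219). That is about z = 0.04, not the reported 0.013, so the real tips sit some 28 mm above the reported TCP and have been hovering just over the fins. I'll go back over the heat sink, open, and feel downward with the force reading.

Call:
servo_tool --commands '[[[0,0,0],[0,-1,-0.5],7],[[0,0,0],[0,-1.05,0],7],[[0,0,0],[0,-1,0],7],[[0,0,0],[0,0,0],7],[[0,0,0],[0,0,0],7],[[0,0,0],[0,0,0.5],7],[[0,0,0],[0,0,0.5],7],[[0,0,0],[0,0,0.5],7],[[0,0,0],[0,0,0.3],7],[[0,0,0],[0,0,0],7]]'

```text
clock: 9.6
tool_pos: [0.5064, -0.0635, -0.0013]
orientation: [-1.653, -2.669, 0.001]
wrist_force: [0.1, 0.5, -0.3]
width: 0.741
gripper_force: 0.0
```

Call:
servo_tool --commands '[[[0,0,0],[0,0,0.2],7],[[0,0,0],[0,0,0.2],7],[[0,0,0],[0,0,0],7]]'

```text
clock: 9.9
tool_pos: [0.507, -0.0638, -0.0045]
orientation: [-1.654, -2.67, 0.0]
wrist_force: [-0.3, -0.3, -0.6]
width: 0.748
gripper_force: 0.0
```

The reported TCP is now below board level with no contact, which confirms the offset. I'll go a little lower and grip.

Call:
servo_tool --commands '[[[0,0,0],[0,0,0.3],7],[[0,0,0],[0,0,0.3],7],[[0,0,0],[0,0,0],7]]'

```text
clock: 10.2
tool_pos: [0.5066, -0.0637, -0.0109]
orientation: [-1.654, -2.67, 0.0]
wrist_force: [-0.3, -0.5, 0.1]
width: 0.743
gripper_force: 0.0
```

Call:
servo_tool --commands '[[[0,0,0],[0,0,0],3.5],[[0,0,0],[0,0,0],3.5],[[0,0,0],[0,0,0],3.5],[[0,0,0],[0,0,0],3.5],[[0,0,0],[0,0,0],3.5]]' --force 25

```text
clock: 10.7
tool_pos: [0.5072, -0.0639, -0.0102]
orientation: [1.654, 2.67, 0.0]
wrist_force: [-0.4, 0.2, -0.2]
width: 0.464
gripper_force: 25.0
```

Gripped: opening 4.36 cm (the heat sink is 44 mm wide), 25 N. Next I'll lift it and carry it to the bin.

Call:
servo_tool --commands '[[[0,0,0],[0,0,-1],3.5],[[0,0,0],[0,0,-3],3.5],[[0,0,0],[0,0,-4],3.5],[[0,0,0.124],[0,0,-4],3.5],[[0,0,0.124],[0,0,-3],3.5],[[0,0,0.124],[0,0,0],3.5],[[0,0,0.124],[0,0,0],3.5],[[0,0,0],[-3.93,0.75,0],3.5],[[0,0,0],[-3.93,0.75,0],3.5],[[0,0,0],[-3.93,0.75,0],3.5],[[0,0,0],[-3.93,0.75,0],3.5],[[0,0,0],[-3.93,0.75,0],3.5],[[0,0,0],[-3.93,0.75,0],3.5],[[0,0,0],[-3.93,0.75,0],3.5],[[0,0,0],[0,0,0],3.5],[[0,0,0],[0,0,0],3.5]]'

```text
clock: 12.3
tool_pos: [0.5495, -0.341, 0.1393]
orientation: [-2.26, -2.18, -0.0]
wrist_force: [0.1, 0.1, -1.9]
width: 0.466
gripper_force: 25.0
```

```bash
python3 - <<'E'
from h import *
np.set_printoptions(precision=4,suppress=True)
go(.55,-.341,.02,-2)
t=manip.grab_frame("top");s=manip.grab_frame("side")
c=lambda im,x,y,w,h:cv2.resize(im[y:y+h,x:x+w],(400,400),interpolation=cv2.INTER_CUBIC)
cv2.imwrite("pics/z6.png",np.hstack([c(t,400,160,160,160),c(s,340,20,170,170)]))
# clean tray view for later: brick, tray
m=hsv(t,[0,0,85],[180,60,140],(278,206,42,30));print(region("top",m,.039))
m=hsv(s,[0,0,78],[180,60,140],(278,215,42,40));print(region("side",m,.039))
E
```

```text
t 12.3 pos [ 0.5495 -0.341   0.1393] head -2.08 tilt 0.08 F [ 0.1  0.1 -1.9] w 4.38 gf 25.0 q [-0.69  0.38  1.38  0.    1.39 -0.65]
turn z -0.0013 cm before turn [-0.01  0.06 11.93] after turn [-0.01  0.06 11.93]
(array([0.598 , 0.0483]), ((597.6652221679688, 48.729984283447266), (46.69705581665039, 86.60208129882812), 6.995817184448242), array([297.9048, 219.9165]))
(array([0.6009, 0.0524]), ((600.9490356445312, 52.567115783691406), (45.592315673828125, 85.24952697753906), 6.9118242263793945), array([297.7922, 233.3281]))
```

View pics/z6.png

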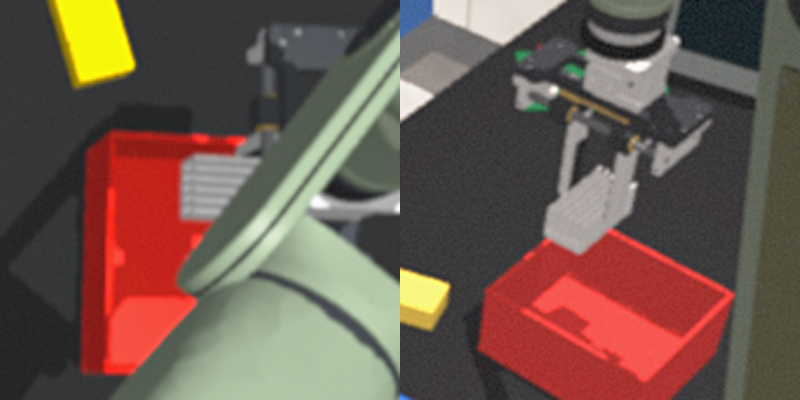

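The heat sink hangs over the +x half of the bin (top crop about (215,190), bin at (80–245, 130–370)). I'll lower it and release.

Call:
servo_tool --commands '[[[0,0,0],[0,0,3.5],3.5],[[0,0,0],[0,0,3.5],3.5],[[0,0,0],[0,0,3.0],3.5],[[0,0,0],[0,0,2.0],3.5],[[0,0,0],[0,0,1],3.5],[[0,0,0],[0,0,0],3.5],[[0,0,0],[0,0,0],6],[[0,0,0],[0,0,0],6],[[0,0,0],[0,0,0],6]]'

```text
clock: 13.3
tool_pos: [0.5516, -0.3417, 0.0119]
orientation: [2.256, 2.18, 0.001]
wrist_force: [0.2, -0.3, -0.7]
width: 0.635
gripper_force: 0.0
```

Call:
servo_tool --commands '[[[0,0,0],[0,0,-3],6],[[0,0,0],[0,0,-4],6],[[0,0,0],[0,0,-4],6],[[0,0,0],[0,0,-3],4],[[0,0,-0.15],[0,0,0],2.4],[[0,0,0],[4,0,0],2.4],[[0,0,0],[4,0,0],2.4]]'

```text
clock: 14.0
tool_pos: [0.5414, -0.2617, 0.1512]
orientation: [2.09, 2.341, 0.001]
wrist_force: [-0.2, 0.3, 0.3]
width: 0.336
gripper_force: 0.0
```

```bash
python3 - <<'E'
from h import *
go(.5993,.0508,.02,6.8)
E
```

```text
t 14.0 pos [ 0.5414 -0.2617  0.1512] head 6.48 tilt 0.17 F [-0.2  0.3  0.3] w 3.16 gf 0.0 q [-0.59  0.27  1.49  0.    1.37 -0.71]
turn z -0.0056 cm before turn [30.41  9.25 13.09] after turn [30.36  9.42 13.09]
```

Call:
servo_tool --commands '[[[0,0,0],[4.34,1.33,0],2.4],[[0,0,0],[4.34,1.33,0],2.4],[[0,0,0],[4.34,1.33,0],2.4],[[0,0,0],[4.34,1.33,0],2.4],[[0,0,0],[4.34,1.33,0],2.4],[[0,0,0],[4.34,1.33,0],2.4],[[0,0,0],[4.34,1.33,0],2.4],[[0,0,0],[0,0,3],2.4],[[0,0,0],[0,0,4],2.4],[[0,0,0],[0,0,3],2.4],[[0,0,0],[0,0,1.5],2.4],[[0,0,0],[0,0,0.5],2.4],[[0,0,0],[0,0,0],2.4],[[0,0,0],[0,0,0],2.4]]'

```text
clock: 15.4
tool_pos: [0.6003, 0.0511, 0.0317]
orientation: [2.088, 2.343, 0.004]
wrist_force: [0.3, 0.5, 0.8]
width: 0.256
gripper_force: 0.0
```

```bash
python3 - <<'E'
from h import *
go(.5993,.0508,.011,6.8)
E
```

```text
t 15.4 pos [0.6003 0.0511 0.0317] head 6.6 tilt 0.22 F [0.3 0.5 0.8] w 2.41 gf 0.0 q [-0.06  0.4   1.59  0.    1.15 -0.17]
turn z -0.0035 cm before turn [-0.02 -0.11  2.07] after turn [-0.02 -0.11  2.07]
```

Call:
servo_tool --commands '[[[0,0,0],[0,0,0.8],2.4],[[0,0,0],[0,0,0.4],2.4],[[0,0,0],[0,0,0.2],2.4],[[0,0,0],[0,0,0],2.4]]'

```text
clock: 15.8
tool_pos: [0.5979, 0.0514, 0.0152]
orientation: [-2.089, -2.345, 0.001]
wrist_force: [-0.0, 0.1, 0.8]
width: 0.26
gripper_force: 0.0
```

Call:
servo_tool --commands '[[[0,0,0],[0,0,0.1],2.4],[[0,0,0],[0,0,0.1],2.4],[[0,0,0],[0,0,0],2.4]]'

```text
clock: 16.1
tool_pos: [0.5983, 0.0514, 0.0136]
orientation: [-2.089, -2.346, 0.0]
wrist_force: [-0.2, -0.2, 0.3]
width: 0.256
gripper_force: 0.0
```

Call:
servo_tool --commands '[[[0,0,0],[0,0,0.1],2.4],[[0,0,0],[0,0,0.1],2.4],[[0,0,0],[0,0,0],2.4]]'

```text
clock: 16.4
tool_pos: [0.5982, 0.0514, 0.0115]
orientation: [-2.089, -2.346, 0.0]
wrist_force: [-0.1, -0.2, 0.8]
width: 0.256
gripper_force: 0.0
```

Call:
servo_tool --commands '[[[0,0,0],[0,0,0.1],2.4],[[0,0,0],[0,0,0.1],2.4],[[0,0,0],[0,0,0],2.4]]'

```text
clock: 16.7
tool_pos: [0.5982, 0.0514, 0.0094]
orientation: [-2.089, -2.346, 0.0]
wrist_force: [-0.8, -0.1, -0.3]
width: 0.254
gripper_force: 0.0
```

Call:
servo_tool --commands '[[[0,0,0],[0,0,0.1],2.4],[[0,0,0],[0,0,0.05],2.4],[[0,0,0],[0,0,0],2.4]]'

```text
clock: 17.0
tool_pos: [0.5983, 0.0514, 0.008]
orientation: [-2.089, -2.346, 0.0]
wrist_force: [0.9, -0.5, -0.4]
width: 0.259
gripper_force: 0.0
```

Call:
servo_tool --commands '[[[0,0,0],[0,0,0.1],2.4],[[0,0,0],[0,0,0.05],2.4],[[0,0,0],[0,0,0],2.4]]'

```text
clock: 17.3
tool_pos: [0.5983, 0.0514, 0.0065]
orientation: [-2.089, -2.346, 0.0]
wrist_force: [-0.4, 0.4, -0.1]
width: 0.256
gripper_force: 0.0
```

Call:
servo_tool --commands '[[[0,0,0],[0,0,0.1],2.4],[[0,0,0],[0,0,0],2.4]]'

```text
clock: 17.5
tool_pos: [0.5982, 0.0514, 0.0055]
orientation: [-2.089, -2.346, 0.0]
wrist_force: [0.3, 0.3, -0.0]
width: 0.254
gripper_force: 0.0
```

Call:
servo_tool --commands '[[[0,0,0],[0,0,0.1],2.4],[[0,0,0],[0,0,0],2.4]]'

```text
clock: 17.7
tool_pos: [0.5983, 0.0514, 0.0045]
orientation: [-2.089, -2.346, 0.0]
wrist_force: [-0.0, 0.0, -0.7]
width: 0.258
gripper_force: 0.0
```

Call:
servo_tool --commands '[[[0,0,0],[0,0,0.1],2.4],[[0,0,0],[0,0,0],2.4]]'

```text
clock: 17.9
tool_pos: [0.5982, 0.0514, 0.0035]
orientation: [-2.089, -2.346, 0.0]
wrist_force: [-0.3, 0.4, -0.4]
width: 0.253
gripper_force: 0.0
```

Call:
servo_tool --commands '[[[0,0,0],[0,0,0.1],2.4],[[0,0,0],[0,0,0],2.4]]'

```text
clock: 18.1
tool_pos: [0.5982, 0.0514, 0.0025]
orientation: [-2.089, -2.346, 0.0]
wrist_force: [0.0, 0.2, 0.4]
width: 0.259
gripper_force: 0.0
```

Call:
servo_tool --commands '[[[0,0,0],[0,0,0.1],2.4],[[0,0,0],[0,0,0],2.4]]'

```text
clock: 18.3
tool_pos: [0.5982, 0.0514, 0.0015]
orientation: [-2.089, -2.346, 0.0]
wrist_force: [-0.5, -0.1, -0.2]
width: 0.255
gripper_force: 0.0
```

Call:
servo_tool --commands '[[[0,0,0],[0,0,0.1],2.4],[[0,0,0],[0,0,0],2.4]]'

```text
clock: 18.5
tool_pos: [0.5982, 0.0514, 0.0005]
orientation: [-2.089, -2.346, 0.0]
wrist_force: [-0.5, -0.7, -0.4]
width: 0.256
gripper_force: 0.0
```

Call:
servo_tool --commands '[[[0,0,0],[0,0,0.1],2.4],[[0,0,0],[0,0,0],2.4]]'

```text
clock: 18.7
tool_pos: [0.5984, 0.0514, -0.0004]
orientation: [2.09, 2.346, 0.0]
wrist_force: [0.7, 1.4, 0.3]
width: 0.257
gripper_force: 0.0
```

```bash
python3 - <<'E'
from h import *
go(.5993,.0508,.011,6.8)
s=manip.grab_frame("side")
cv2.imwrite("pics/z7.png",cv2.resize(s[170:270,260:380],(720,600),interpolation=cv2.INTER_CUBIC))
E
```

```text
t 18.7 pos [ 5.984e-01  5.140e-02 -4.000e-04] head 6.62 tilt 0.0 F [0.7 1.4 0.3] w 2.41 gf 0.0 q [-0.06  0.44  1.61  0.    1.09 -0.17]
turn z -0.0032 cm before turn [-0.07  0.08 -1.14] after turn [-0.07  0.08 -1.14]
```

View pics/z7.png

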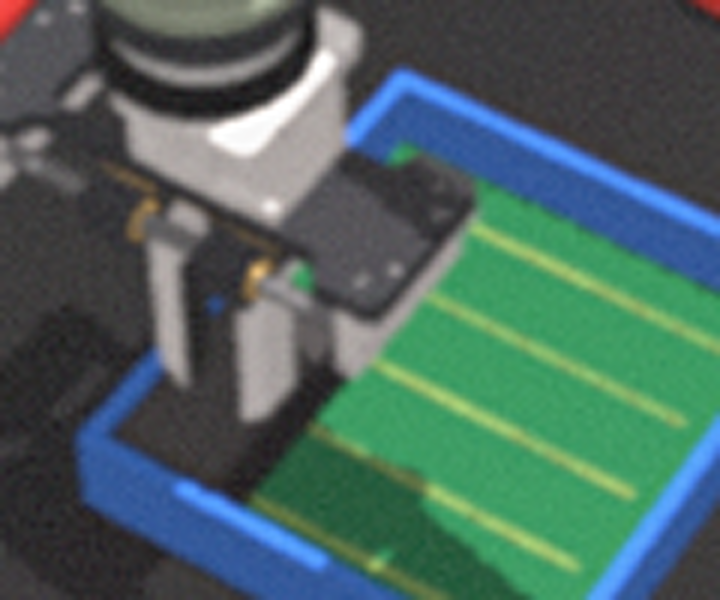

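The fingertips, at crop (180,385) and (265,420), are just at the brick's dark top, over its middle, so the offset is about 40 mm. I'll continue with fine steps until there is force.

Call:
servo_tool --commands '[[[0,0,0],[0,0,0.1],2.4],[[0,0,0],[0,0,0],2.4]]'

```text
clock: 18.95
tool_pos: [0.599, 0.0514, -0.0005]
orientation: [2.089, 2.345, 0.001]
wrist_force: [-0.7, -0.5, 4.4]
width: 0.253
gripper_force: 2.1
```

Call:
servo_tool --commands '[[[0,0,0],[0,0,0.05],2.4],[[0,0,0],[0,0,0],2.4]]'

```text
clock: 19.15
tool_pos: [0.5993, 0.0513, -0.0005]
orientation: [2.089, 2.345, 0.002]
wrist_force: [-0.6, 0.1, 6.7]
width: 0.255
gripper_force: 3.2
```

Call:
servo_tool --commands '[[[0,0,0],[0,0,0.05],2.4],[[0,0,0],[0,0,0],2.4]]'

```text
clock: 19.35
tool_pos: [0.5995, 0.0514, -0.0005]
orientation: [2.088, 2.345, 0.002]
wrist_force: [-2.0, -0.7, 8.6]
width: 0.25
gripper_force: 4.3
```

Contact at a reading of -0.0005 against the brick's top at 0.039, so the offset is 39.5 mm, with a stiffness of about 4 N/mm. I'll press a bit more and drag along tray -x.

Call:
servo_tool --commands '[[[0,0,0],[0,0,0.1],2.4],[[0,0,0],[0,0,0],2.4],[[0,0,0],[-0.05,-0.3,0],2.4],[[0,0,0],[-0.05,-0.3,0],2.4],[[0,0,0],[-0.05,-0.3,0],2.4],[[0,0,0],[-0.05,-0.3,0],2.4]]'

```text
clock: 19.95
tool_pos: [0.5905, 0.048, -0.0005]
orientation: [2.086, 2.342, 0.008]
wrist_force: [1.9, 0.6, 7.8]
width: 0.254
gripper_force: 4.1
```

```bash
cat > b.py <<'E'
from h import *
go(.5993,.0508,.0,6.8)
t=manip.grab_frame("top");s=manip.grab_frame("side")
a=cv2.inRange(cv2.cvtColor(s,cv2.COLOR_BGR2HSV),np.array([50,60,40]),np.array([95,255,255]))
# brick's exposed near side: first green going along board from +x wall toward -x, in tray frame
c,an=np.array([.5376,-.0145]),np.radians(6.83);u=np.array([np.cos(an),np.sin(an)]);v=np.array([-u[1],u[0]])
for y in(.03,.045,.09,.1):
    for n,im in(("top",t),("side",s)):
        row=[]
        for x in np.arange(.09,-.05,-.006):
            P=np.r_[c+u*x+v*y,.009];q=proj(n,P)[0].round().astype(int)
            h=cv2.cvtColor(im[q[1]:q[1]+1,q[0]:q[0]+1],cv2.COLOR_BGR2HSV)[0,0]
            row.append("G" if 50<h[0]<95 and h[1]>90 else "b" if 95<=h[0]<125 and h[1]>90 else "k" if h[2]<135 and h[1]<90 else ".")
        print(n,y,"".join(row))
E
python3 b.py
```

```text
t 19.95 pos [ 5.905e-01  4.800e-02 -5.000e-04] head 6.62 tilt 0.44 F [1.9 0.6 7.8] w 2.38 gf 4.1 q [-0.07  0.42  1.64  0.    1.08 -0.18]
turn z -0.0032 cm before turn [ 0.18  0.91 -0.04] after turn [ 0.18  0.91 -0.04]
top 0.03 ..........kk............
side 0.03 kkk...kkkGGGGGGGGGGGGGGG
top 0.045 kkkk...kkkkkk...........
side 0.045 kkkkk.kkkGGGGkGGGGGGGGGG
top 0.09 kkkk...kkkkk........k...
side 0.09 bbbbbbbbbbbbbbbbbbbbbbbb
top 0.1 kk.....kGGGG.......k....
side 0.1 bbbbbbbbbbbbbbbbbbbbbbbb
```

Call:
servo_tool --commands '[[[0,0,0],[0,0,0.1],2.4],[[0,0,0],[-0.04,-0.4,0],2.4],[[0,0,0],[-0.04,-0.4,0],2.4],[[0,0,0],[-0.04,-0.4,0],2.4],[[0,0,0],[-0.04,-0.4,0],2.4],[[0,0,0],[-0.04,-0.4,0],2.4],[[0,0,0],[-0.04,-0.4,0],2.4],[[0,0,0],[-0.04,-0.4,0],2.4],[[0,0,0],[-0.04,-0.4,0],2.4],[[0,0,0],[0,0,0],2.4]]'

```text
clock: 21.05
tool_pos: [0.56, 0.0408, -0.0005]
orientation: [2.085, 2.34, 0.009]
wrist_force: [1.5, -0.2, 12.1]
width: 0.257
gripper_force: 6.1
```

Call:
servo_tool --commands '[[[0,0,0],[0,0,-1],2.4],[[0,0,0],[0,0,-3],2.4],[[0,0,0],[0,0,-4],2.4],[[0,0,0],[-4,0,-4],7],[[0,0,0],[-5,0,0],7],[[0,0,0],[-5,0,0],7],[[0,0,0],[-5,0,0],7]]'

```text
clock: 21.75
tool_pos: [0.5765, -0.1443, 0.1114]
orientation: [2.088, 2.347, 0.0]
wrist_force: [0.6, 0.1, -0.2]
width: 0.562
gripper_force: 0.0
```

```bash
python3 - <<'E'
from h import *
t=manip.grab_frame("top");s=manip.grab_frame("side")
cv2.imwrite("pics/t8.png",t);cv2.imwrite("pics/s8.png",s)
for n,im,lo,bx in(("top",t,85,(278,204,60,50)),("side",s,78,(278,205,65,60))):
    print(n,region(n,hsv(im,[0,0,lo],[180,60,140],bx),.039))
go(.56,.045,.0,6.8)
E
```

```text
top (array([0.5588476 , 0.03849258]), ((559.1406860351562, 38.2916374206543), (47.793426513671875, 86.56792449951172), 6.914803504943848), array([301.83707838, 237.52760021]))
side (array([0.56185786, 0.04232282]), ((561.859619140625, 42.253326416015625), (45.57080078125, 84.93599700927734), 6.77323579788208), array([313.77050363, 239.43857753]))
t 21.85 pos [ 0.5768 -0.1491  0.111 ] head 6.24 tilt 0.15 F [-0.1  0.1 -0.4] w 6.06 gf 0.0 q [-0.4   0.3   1.55 -0.    1.3  -0.51]
turn z -0.0098 cm before turn [19.51  0.44 11.05] after turn [19.5   0.63 11.05]
```

The brick slid 40 mm clear of the wall and is now at (0.560, 0.040), yaw 6.8°. I'll move over it and grip.

Call:
servo_tool --commands '[[[0,0,-0.01],[4.75,0.1,0],7.4],[[0,0,0],[4.75,0.1,0],7.4],[[0,0,0],[4.75,0.1,0],7.4],[[0,0,0],[4.75,0.1,0],7.4],[[0,0,0],[0,0,2],7.4],[[0,0,0],[0,0,2],7.4],[[0,0,0],[0,0,1],7.4],[[0,0,0],[0,0,0],7.4]]'

```text
clock: 22.65
tool_pos: [0.5549, 0.0467, 0.0589]
orientation: [-2.075, -2.354, 0.005]
wrist_force: [-0.5, -0.6, 0.4]
width: 0.793
gripper_force: 0.0
```

```bash
python3 - <<'E'
from h import *
go(.5603,.0404,-.0235,6.8)
E
```

```text
t 22.65 pos [0.5549 0.0467 0.0589] head 7.21 tilt 0.28 F [-0.5 -0.6  0.4] w 7.45 gf 0.0 q [-0.07  0.28  1.68  0.    1.18 -0.2 ]
turn z 0.0072 cm before turn [-0.7   0.5   8.24] after turn [-0.7   0.5   8.24]
```

Call:
servo_tool --commands '[[[0,0,0.007],[-0.6,0.4,2],7.4],[[0,0,0],[0,0,2],7.4],[[0,0,0],[0,0,0],7.4],[[0,0,0],[0,0,0],7.4],[[0,0,0],[0,0,0],7.4]]'

```text
clock: 23.15
tool_pos: [0.5633, 0.0405, 0.0226]
orientation: [2.085, 2.347, 0.003]
wrist_force: [-0.4, -0.3, 0.0]
width: 0.789
gripper_force: 0.0
```

```bash
python3 - <<'E'
from h import *
go(.5603,.0404,-.0235,6.8)
E
```

```text
t 23.15 pos [0.5633 0.0405 0.0226] head 6.77 tilt 0.15 F [-0.4 -0.3  0. ] w 7.42 gf 0.0 q [-0.08  0.34  1.69  0.    1.11 -0.2 ]
turn z -0.0005 cm before turn [ 0.03 -0.31  4.61] after turn [ 0.03 -0.31  4.61]
```

Call:
servo_tool --commands '[[[0,0,0],[0,-0.3,1],7.4],[[0,0,0],[0,0,1.5],7.4],[[0,0,0],[0,0,1.5],7.4],[[0,0,0],[0,0,0.6],7.4],[[0,0,0],[0,0,0],7.4]]'

```text
clock: 23.65
tool_pos: [0.557, 0.0404, -0.0272]
orientation: [-2.084, -2.346, 0.004]
wrist_force: [-0.3, 0.1, 0.3]
width: 0.793
gripper_force: 0.0
```

Call:
servo_tool --commands '[[[0,0,0],[0,0,0],4],[[0,0,0],[0,0,0],4],[[0,0,0],[0,0,0],4],[[0,0,0],[0,0,0],4],[[0,0,0],[0,0,0],4]]' --force 30

```text
clock: 24.15
tool_pos: [0.5597, 0.0402, -0.0244]
orientation: [2.085, 2.348, 0.001]
wrist_force: [-0.7, 0.4, 1.1]
width: 0.53
gripper_force: 30.0
```

Brick gripped: 4.98 cm, 30 N. Carry it to the bin's -x half.

Call:
servo_tool --commands '[[[0,0,0],[0,0,-1],4],[[0,0,0],[0,0,-3],4],[[0,0,0],[0,0,-4],4],[[0,0,0.077],[0,0,-4],4],[[0,0,0.077],[0,0,-3],4],[[0,0,0],[0,0,0],4],[[0,0,0],[-4.8,-0.98,0],4],[[0,0,0],[-4.8,-0.98,0],4],[[0,0,0],[-4.8,-0.98,0],4],[[0,0,0],[-4.8,-0.98,0],4],[[0,0,0],[-4.8,-0.98,0],4],[[0,0,0],[-4.8,-0.98,0],4],[[0,0,0],[-4.8,-0.98,0],4],[[0,0,0],[-4.8,-0.98,0],4],[[0,0,0],[0,0,0],4],[[0,0,0],[0,0,0],4]]'

```text
clock: 25.75
tool_pos: [0.4654, -0.3406, 0.123]
orientation: [-2.26, -2.177, -0.001]
wrist_force: [0.1, -0.5, -2.6]
width: 0.529
gripper_force: 30.0
```

```bash
python3 - <<'E'
from h import *
np.set_printoptions(precision=4,suppress=True)
go(.468,-.341,-.01,-2)
t=manip.grab_frame("top");s=manip.grab_frame("side");cv2.imwrite("pics/t9.png",t);cv2.imwrite("pics/s9.png",s)
# tray (empty now), sheet
for n,im,v,bx in(("top",t,140,(265,190,125,115)),("side",s,200,(268,175,140,122))): print("tray",region(n,hsv(im,[100,140,v],[125,255,255],bx),.042))
P=([140,40,100],[180,255,255])
for n,im,bx in(("top",t,(115,235,120,100)),("side",s,(190,305,160,135))): print("sheet",region(n,hsv(im,*P,bx),.008))
# tab: dark end face (top), dark face (side)
D=([140,90,40],[180,255,190])
m=hsv(t,*D,(120,240,90,80));ys,xs=np.nonzero(m);print("top dark",xs.min(),xs.max(),ys.min(),ys.max())
c=max(cv2.findContours(hsv(s,*D,(200,320,120,100)),0,2)[0],key=cv2.contourArea);print("side dark",cv2.approxPolyN(c,4).reshape(-1,2).tolist())
for P in([.4005,.297],[.4005,.357]):
    for z in(.008,.058): print(P,z,proj("top",P+[z])[0],proj("side",P+[z])[0])
E
```

```text
t 25.75 pos [ 0.4654 -0.3406  0.123 ] head -2.14 tilt 0.23 F [ 0.1 -0.5 -2.6] w 4.97 gf 30.0 q [-0.78  0.25  1.58  0.    1.32 -0.74]
turn z -0.0025 cm before turn [-0.07  0.3  13.29] after turn [-0.07  0.3  13.29]
tray (array([ 0.5368, -0.0167]), ((536.9010009765625, -16.711708068847656), (207.3958282470703, 226.0850067138672), 6.861392021179199), array([326.7738, 247.8404]))
tray (array([ 0.5385, -0.0124]), ((538.4518432617188, -12.454833984375), (204.56422424316406, 223.50767517089844), 6.796143054962158), array([337.1477, 229.1056]))
sheet (array([0.4495, 0.3259]), ((449.7321472167969, 325.7337341308594), (163.15060424804688, 184.74307250976562), 1.3484991788864136), array([172.7259, 285.2022]))
sheet (array([0.4517, 0.3304]), ((451.6471252441406, 330.4407958984375), (165.12158203125, 183.96620178222656), 1.1944677829742432), array([260.795 , 369.9411]))
top dark 180 184 306 308
side dark [[290, 376], [268, 401], [268, 391], [290, 369]]
[0.4005, 0.297] 0.008 [184.2426 307.5952] [291.9592 373.5489]
[0.4005, 0.297] 0.058 [177.7778 307.3015] [290.6514 363.0891]
[0.4005, 0.357] 0.008 [157.4208 306.9502] [270.5083 397.352 ]
[0.4005, 0.357] 0.058 [149.7232 306.627 ] [268.2281 387.5979]
```

The tray and sheet haven't moved and the tab's pixels match the prediction (top end face 180–184, side face 10 px tall as computed), so I'll lower and release the brick.

Call:
servo_tool --commands '[[[0,0,0],[0,0.2,3.5],4],[[0,0,0],[0,0,3.5],4],[[0,0,0],[0,0,3.0],4],[[0,0,0],[0,0,2.0],4],[[0,0,0],[0,0,1],4],[[0,0,0],[0,0,0],4],[[0,0,0],[0,0,0],6.4],[[0,0,0],[0,0,0],6.4],[[0,0,0],[0,0,0],6.4]]'

```text
clock: 26.75
tool_pos: [0.4704, -0.342, -0.003]
orientation: [2.258, 2.179, 0.0]
wrist_force: [0.2, 0.5, 1.4]
width: 0.677
gripper_force: 0.0
```

Call:
servo_tool --commands '[[[0,0,0],[0,0,-3],6.4],[[0,0,0],[0,0,-4],6.4],[[0,0,0],[0,0,-4],6.4],[[0,0,-0.06],[0,0,-3],4],[[0,0,0],[5,0,0],3.5],[[0,0,0],[5,0,0],3.5],[[0,0,0],[5,0,0],3.5],[[0,0,0],[5,0,0],3.5]]'

```text
clock: 27.55
tool_pos: [0.4645, -0.1396, 0.1364]
orientation: [2.194, 2.245, 0.002]
wrist_force: [0.7, 0.5, -0.1]
width: 0.374
gripper_force: 0.0
```

```bash
python3 - <<'E'
from h import *
go(.4005,.327,.03,1.3)
t=manip.grab_frame("top");s=manip.grab_frame("side")
c=lambda im,x,y,w,h:cv2.resize(im[y:y+h,x:x+w],(400,400),interpolation=cv2.INTER_CUBIC)
cv2.imwrite("pics/z10.png",np.hstack([c(t,265,185,270,270),c(s,270,80,220,220)]))
E
```

```text
t 27.55 pos [ 0.4645 -0.1396  0.1364] head 1.33 tilt 0.17 F [ 0.7  0.5 -0.1] w 3.51 gf 0.0 q [-0.47  0.04  1.79  0.    1.31 -0.49]
turn z 0.0006 cm before turn [46.81 -5.34 10.57] after turn [46.81 -5.37 10.57]
```

View pics/z10.png

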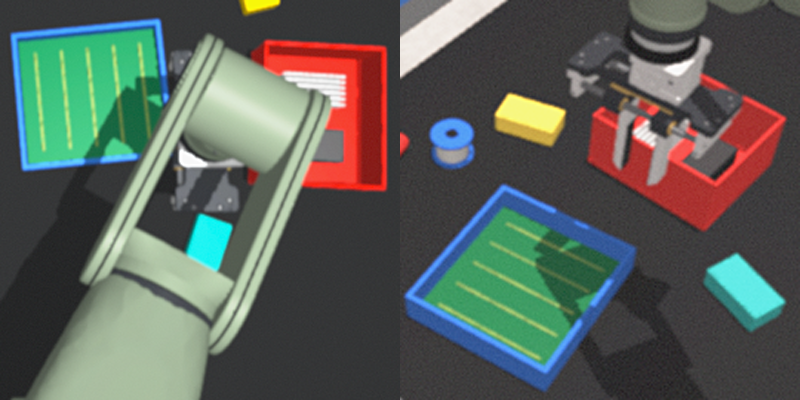

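Both scraps lie flat in the bin (heat sink at top-crop (315,90), brick at (318,145)) and the tray is empty. Next I'll go over the sheet's tab.

Call:
servo_tool --commands '[[[0,0,0],[4.68,-0.54,0],3.5],[[0,0,0],[4.68,-0.54,0],3.5],[[0,0,0],[4.68,-0.54,0],3.5],[[0,0,0],[4.68,-0.54,0],3.5],[[0,0,0],[4.68,-0.54,0],3.5],[[0,0,0],[4.68,-0.54,0],3.5],[[0,0,0],[4.68,-0.54,0],3.5],[[0,0,0],[4.68,-0.54,0],3.5],[[0,0,0],[4.68,-0.54,0],3.5],[[0,0,0],[4.68,-0.54,0],3.5],[[0,0,0],[0,0,3],3.5],[[0,0,0],[0,0,3],3.5],[[0,0,0],[0,0,2],3.5],[[0,0,0],[0,0,0],3.5],[[0,0,0],[0,0,0],3.5],[[0,0,0],[0,0,0],3.5]]'

```text
clock: 29.25
tool_pos: [0.4006, 0.3263, 0.057]
orientation: [2.194, 2.247, 0.006]
wrist_force: [0.9, 0.6, -0.2]
width: 0.372
gripper_force: 0.0
```

```bash
python3 - <<'E'
from h import *
go(.4005,.327,-.0195,1.3)
E
```

```text
t 29.25 pos [0.4006 0.3263 0.057 ] head 1.37 tilt 0.21 F [ 0.9  0.6 -0.2] w 3.5 gf 0.0 q [ 0.52  0.2   1.79 -0.    1.15  0.49]
turn z 0.0012 cm before turn [ 0.06 -0.04  7.65] after turn [ 0.06 -0.04  7.65]
```

Call:
servo_tool --commands '[[[0,0,0],[0.06,0,2],3.5],[[0,0,0],[0,0,2],3.5],[[0,0,0],[0,0,1.5],3.5],[[0,0,0],[0,0,1],3.5],[[0,0,0],[0,0,0.7],3.5],[[0,0,0],[0,0,0],3.5],[[0,0,0],[0,0,0],3.5]]'

```text
clock: 29.95
tool_pos: [0.3994, 0.3267, -0.0162]
orientation: [2.194, 2.248, 0.002]
wrist_force: [-0.4, -0.1, -0.3]
width: 0.37
gripper_force: 0.0
```

Call:
servo_tool --commands '[[[0,0,0],[0,0,0],0.5],[[0,0,0],[0,0,0],0.5],[[0,0,0],[0,0,0],0.5],[[0,0,0],[0,0,0],0.5],[[0,0,0],[0,0,0],0.5]]' --force 30

```text
clock: 30.45
tool_pos: [0.3991, 0.3265, -0.0166]
orientation: [2.194, 2.248, 0.001]
wrist_force: [1.0, 0.7, 0.4]
width: 0.105
gripper_force: 30.0
```

```bash
python3 - <<'E'
from h import *
go(.4005,.327,-.0195,1.3)
E
```

```text
t 30.45 pos [ 0.3991  0.3265 -0.0166] head 1.4 tilt 0.04 F [1.  0.7 0.4] w 0.98 gf 30.0 q [0.52 0.31 1.83 0.   1.   0.49]
turn z 0.0017 cm before turn [0.05 0.14 0.29] after turn [0.05 0.14 0.29]
```

Gripped the tab: 0.98 cm, 30 N. Next I'll lift it and carry it above the tray.

Call:
servo_tool --commands '[[[0,0,0],[0,0,-0.5],0.5],[[0,0,0],[0,0,-1.5],0.5],[[0,0,0],[0,0,-3],0.5],[[0,0,0],[0,0,-3],0.5],[[0,0,-0.048],[0,0,-2],0.5],[[0,0,-0.047],[0,0,0],0.5],[[0,0,0],[-1.5,0.2,0],0.5],[[0,0,0],[-3.2,0.42,0],0.5],[[0,0,0],[-4,0.53,0],0.5],[[0,0,0],[-4,0.53,0],0.5],[[0,0,0],[-4,0.53,0],0.5],[[0,0,0],[-4,0.53,0],0.5],[[0,0,0],[-4,0.53,0],0.5],[[0,0,0],[-4,0.53,0],0.5],[[0,0,0],[-3.7,0.5,0],0.5],[[0,0,0],[-2.2,0.28,0],0.5],[[0,0,0],[-1,0.12,0],0.5],[[0,0,0],[0,0,0],0.5],[[0,0,0],[0,0,0],0.5],[[0,0,0],[0,0,0],0.5]]'

```text
clock: 32.45
tool_pos: [0.487, -0.0204, 0.0827]
orientation: [-2.083, -2.351, 0.0]
wrist_force: [-0.8, -0.3, -0.7]
width: 0.105
gripper_force: 30.0
```

```bash
python3 - <<'E'
from h import *
np.set_printoptions(precision=4,suppress=True)
go(.488,-.0209,-.0106,6.83)
t=manip.grab_frame("top");s=manip.grab_frame("side");cv2.imwrite("pics/t11.png",t);cv2.imwrite("pics/s11.png",s)
z=manip.state()["tool_pos"][2]+.0166+.008
P=([140,40,100],[180,255,255]);print("sheet top z",z)
print(region("side",hsv(s,*P,(230,120,200,190)),z))
E
```

```text
t 32.45 pos [ 0.487  -0.0204  0.0827] head 6.92 tilt 0.07 F [-0.8 -0.3 -0.7] w 0.99 gf 30.0 q [-0.22  0.11  1.84  0.    1.2  -0.34]
turn z 0.0016 cm before turn [-0.07  0.1   9.33] after turn [-0.07  0.1   9.33]
sheet top z 0.10745263937936647
(array([ 0.538 , -0.0038]), ((537.7797241210938, -3.3169937133789062), (166.30322265625, 171.42640686035156), 6.8254852294921875), array([335.5162, 213.1311]))
```

The sheet is centred over the tray within a few mm (15 mm spare), yaw 6.8°. Lower it gently.

Call:
servo_tool --commands '[[[0,0,0],[-0.07,0.1,1],0.5],[[0,0,0],[0,0,2],0.5],[[0,0,0],[0,0,2],0.5],[[0,0,0],[0,0,1.5],0.5],[[0,0,0],[0,0,1],0.5],[[0,0,0],[0,0,0.5],0.5],[[0,0,0],[0,0,0.5],0.5],[[0,0,0],[0,0,0],0.5],[[0,0,0],[0,0,0],0.5]]'

```text
clock: 33.45
tool_pos: [0.4895, -0.0222, -0.0015]
orientation: [2.084, 2.349, 0.001]
wrist_force: [0.8, 0.1, -1.3]
width: 0.103
gripper_force: 30.0
```

```bash
python3 - <<'E'
from h import *
np.set_printoptions(precision=4,suppress=True)
go(.488,-.0209,-.0106,6.83)
s=manip.grab_frame("side");cv2.imwrite("pics/s12.png",s)
P=([140,40,100],[180,255,255])
print(region("side",hsv(s,*P,(230,150,200,170)),.02))
E
```

```text
t 33.45 pos [ 0.4895 -0.0222 -0.0015] head 6.85 tilt 0.06 F [ 0.8  0.1 -1.3] w 0.97 gf 30.0 q [-0.22  0.24  1.89  0.    1.01 -0.34]
turn z 0.0003 cm before turn [ 0.15 -0.13  0.91] after turn [ 0.15 -0.13  0.91]
(array([ 0.5425, -0.0091]), ((540.9754638671875, -13.722381591796875), (162.77305603027344, 183.95692443847656), 6.7032294273376465), array([334.7   , 234.9173]))
```

Call:
servo_tool --commands '[[[0,0,0],[0.1,-0.1,0.2],0.5],[[0,0,0],[0,0,0.2],0.5],[[0,0,0],[0,0,0.2],0.5],[[0,0,0],[0,0,0.2],0.5],[[0,0,0],[0,0,0],0.5],[[0,0,0],[0,0,0],0.5]]'

```text
clock: 34.1
tool_pos: [0.4877, -0.0212, -0.0101]
orientation: [-2.085, -2.35, 0.0]
wrist_force: [-0.1, -0.2, -1.2]
width: 0.102
gripper_force: 30.0
```

Call:
servo_tool --commands '[[[0,0,0],[0,0,0.1],0.5],[[0,0,0],[0,0,0],0.5],[[0,0,0],[0,0,0],0.5]]'

```text
clock: 34.4
tool_pos: [0.4881, -0.0213, -0.0107]
orientation: [2.084, 2.35, 0.001]
wrist_force: [-0.8, -0.6, 2.0]
width: 0.098
gripper_force: 30.0
```

The sheet touches the board at the predicted height, with a light 3 N. Release it and lift straight up.

Call:
servo_tool --commands '[[[0,0,0],[0,0,0],1.6],[[0,0,0],[0,0,0],2.2],[[0,0,0],[0,0,0],3],[[0,0,0],[0,0,0],3],[[0,0,0],[0,0,-1],3],[[0,0,0],[0,0,-2],3],[[0,0,0],[0,0,-4],3],[[0,0,0],[0,0,-5],3],[[0,0,0],[0,0,-3],3],[[0,0,0],[-4,0,0],3],[[0,0,0],[-5,0,0],3],[[0,0,0],[-5,0,0],3],[[0,0,0],[-5,0,0],3],[[0,0,0],[-3,0,0],3],[[0,0,0],[0,0,0],3],[[0,0,0],[0,0,0],3]]'

```text
clock: 36.0
tool_pos: [0.5137, -0.2398, 0.1393]
orientation: [-2.086, -2.348, -0.001]
wrist_force: [-0.6, -0.4, -0.5]
width: 0.32
gripper_force: 0.0
```

```bash
python3 - <<'E'
from h import *
np.set_printoptions(precision=4,suppress=True)
go(.488,-.0209,-.0106,6.83)
t=manip.grab_frame("top");s=manip.grab_frame("side");cv2.imwrite("pics/t13.png",t);cv2.imwrite("pics/s13.png",s)
P=([140,40,100],[180,255,255]);c=[]
for n,im,bx in(("top",t,(265,190,125,115)),("side",s,(255,165,160,140))):
    r=region(n,hsv(im,*P,bx),.014);c.append(r[2]);print("sheet",r)
print("tri",tri([c[0]],[c[1]]))
# bystanders unchanged: diff vs first pictures in their boxes
for n,a,b,B in(("top",cv2.imread("pics/top0.png"),t,{"module":(145,203,65,36),"cleaner":(220,110,32,42),"driver":(280,112,95,28),"spool":(368,128,36,40)}),("side",cv2.imread("pics/side0.png"),s,{"module":(170,285,80,75),"cleaner":(172,195,38,55),"driver":(222,148,56,64),"spool":(284,142,30,34)})):
    for k,(x,y,w,h) in B.items(): print(n,k,round(float(cv2.absdiff(cv2.blur(a,(3,3)),cv2.blur(b,(3,3)))[y:y+h,x:x+w].mean()),1))
for n,im in(("top",t),): print("bin",[cv2.cvtColor(im,cv2.COLOR_BGR2HSV)[y,x].tolist() for x,y in((477,246),(480,283))])
E
```

```text
t 36.0 pos [ 0.5137 -0.2398  0.1393] head 6.77 tilt 0.04 F [-0.6 -0.4 -0.5] w 3.01 gf 0.0 q [-0.59  0.21  1.59  0.    1.34 -0.71]
turn z -0.0011 cm before turn [22.03  0.02 15.  ] after turn [22.03  0.05 15.  ]
sheet (array([ 0.5374, -0.0165]), ((537.2447509765625, -16.493240356445312), (161.19598388671875, 180.6513671875), 6.856595993041992), array([326.6311, 249.1868]))
sheet (array([ 0.5387, -0.0127]), ((538.7178955078125, -12.868179321289062), (161.4066619873047, 181.62823486328125), 6.72594690322876), array([336.8978, 236.3627]))
tri [[ 0.5393 -0.0158  0.0097]]
top module 0.7
top cleaner 0.7
top driver 0.6
top spool 0.6
side module 5.6
side cleaner 3.0
side driver 2.3
side spool 2.9
bin [[48, 35, 95], [110, 21, 111]]
```

The sheet is centred in the tray to within 1 mm and flat (triangulated top 9.7 mm plus the known 4 mm bias gives 14 mm, as expected). The bystanders haven't moved. Handing in.

```bash
python3 -c "
from station import manip
print(manip.close_job())"
```

```text
the job is handed in; nothing more can be done
None
```

I put both scrap pieces in the red bin, then set the pink sheet down flat and centred on the board at about 3 N; the bystanders did not move in the top view, and I handed the job in at about 36 s of the 72 s.

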